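# Clear the pipe brush off the jar pocket and stand the empty jar in it

## Task

A steel pipe brush is lying across the square jar pocket of the steel rack. First clear it away: lay it flat in the blue tray and let go of it. Then stand the empty, open glass spice jar upright in the pocket, without knocking it over or dropping it.

Things in the scene. Friction and masses are not known exactly. Their poses are not given: they have to be found in the camera images.
- brush_mid (a point): Middle of the pipe brush, half-way up: 190 mm long, 24 wide, 28 high, 0.11 kg, flat underneath, lying level on the rack's deck across the pocket, roughly along y. Own x runs from handle to bristles, z up. Black handle from x = -95 to +15 mm (this point is on it, near the centre of mass: grip here, across y), thin neck, steel bristles from +35 to +95 mm.
- jar_mid (a point): Centre (half-way up) of the empty spice jar: clear glass, open top without lid, white blank label, round, 44 mm diameter, 100 high, wall 3, 0.13 kg, standing on the worktop; own z up. Two full jars (104 high, 45 wide; brown with steel lid, green with black lid) stand in the same row, surfaces 50 mm or more away, and are not wanted.
- pocket (a point): Floor centre, 32 mm above the worktop, of the square jar pocket (66 x 66 mm inside, 18 deep) in the fixed steel rack; its mouth is level with the deck (50 mm above the worktop; 130 mm along own x, 400 along y). An orange ring in a clip stands on the deck 210 mm to +y, up to 116 mm above the worktop. Granite backsplash, 100 high, 145 mm beyond in +x.
- tray_in (a point): Centre of the inner floor (about 4 mm above the worktop) of the fixed blue open tray: inside 142 mm along own x, 252 mm along own y (its long way), walls 4 mm thick, rims 18 mm above the worktop; own z up.
There are look-alikes about, which are no part of the job. Of the things that look like the part that bears brush_mid, the middle-sized one is meant.

How it is judged:
By the outcome, as a careful person would: the job done as asked, in the order asked, and still so for the second after the job is handed in, with the robot touching nothing.
It also fails if it takes over 64 s, if anything falls off the work surface, if the arm or the gripper's body presses on something with over 40 N, if the wrist force passes 120 N, or if a joint passes its speed limit or range.

## Robot

A 6-joint arm with a two-finger parallel gripper is mounted at the origin on the work surface. World frame = base frame: x ahead of the robot, y to its left, z up, the work surface at z = 0. Lengths are in m, angles in degrees, forces in N, time in s.
With the tool pointing down it reaches from about 0.35 to 0.95 m from the base axis. Payload 17.4 kg.
Tool frame: the origin (TCP) lies on the centre line of the jaws, within the pads' length; the fingertips stand 14 mm ahead of it and the grasp point (between the pads) lies 5 mm behind it; z points along the fingers, y is the direction in which the jaws open and shut (so a half turn about z gives the same grasp; the last joint's range is limited). The gripper opens to 93 mm and grips with 3 to 60 N. Pads are 15 mm wide; open, the fingers measure 128 mm over their backs; the gripper's body (75 mm by 188 mm) begins 65 mm behind the grasp point.
Start: joints at [-65.764, 6.646, 82.598, -0, 90.757, -2.166], TCP at [0.3, -0.605, 0.233] pointing down, gripper open.
Joint ranges: [-162.19, 162.19], [-47.58, 125.68], [4.15, 143.07], [-65.23, 245.23], [0.69, 171.88], [-170.13, 170.13]. Speed limits (degrees/s): [108.29, 108.29, 127.2, 180, 180, 180].

## Interface

Orientations are given as a 3x3 rotation matrix whose columns are the frame's x, y, z axes.
In Python, from plant import arm, cams gives the robot as it stands. The module is installed in compiled form; this text tells all that it offers.
- The arm moves only by the tool apply_moves, never from a script. Its argument "steps" is a list of rows, each a list of 5 numbers: the closure, from -1 (fully open) to 1 (shut), so that 0 is half open, then the shift along the world's x, y, z in mm, then the turn about the world's z in rad. In form: [[gripper, dx, dy, dz, turn], ...]. A call has 1 to 10 rows; each row is the pose to reach, as a shift and turn from the pose commanded when the call began; what a row does not reach only later rows make up. A row lasts 1/8 s, in which the tool goes at most 62.5 mm and 10.7 degrees, less where a joint would pass 70% of its speed; a pose out of reach is approached as far as the arm can. A call with a gripper value outside its range is refused whole. The fingers move at their own pace and stop on an object; "squeeze" is the grip in N (left out, the last holds). Time passes only in rows, so rows that repeat a pose let the fingers close. It gives the time, the measured TCP pose, the force and the opening at its end, in the units of the state.
- arm.sense(): the state, without advancing time (a new reading comes with each control period).
- cams.grab_frame(name): name is "side" or "top"; returns the picture (384x512x3 uint8, red, green, blue); there is no depth.
- cams.get_calibration(name): a dict with "mtx" (3x3 intrinsics, pixels), "R" (3x3) and "t" (3): a world point X has camera coordinates R X + t. Camera axes: x right, y down, z forward; pixel columns grow to the right and rows downward; lengths in m; the calibration is good to about 2 mm. A picture is of the moment at which its call begins. get_calibration takes no time and is no camera call.
- arm.finish_job(): hands the job in, once; it reports no verdict.
The state is a dict: "t": time; "qpos": joint angles; "joint_vel": joint speeds; "tau": joint torques, N m; "tcp_pos": TCP position; "eef_rot": TCP orientation; "force": force on the tool from outside, world axes, zero at the start; "wrist_torque": the same for the moment, N m; "grip_width": finger opening in m.
Only numpy, scipy, OpenCV 4.12 (cv2) and the standard library are available. Lean on these libraries where they do the work, as an engineer would, in place of code of your own. Each camera call takes 0.05 s, during which the arm holds its last target.

## Working session

There is one attempt and no reset: what is moved stays moved. The work goes in short steps, Python scripts to look and compute and a tool call to move; the robot and the scene stay as the last step left them, time stands still between calls to the robot, and variables do not carry over. Pictures are saved under pics/ and viewed, and the job is handed in when it is done.

Besides the shell and the picture viewer there is one more tool, called after ">>>" as name(argument=value, ...) on one line, values as JSON. apply_moves: Moves the arm, as the interface text tells. Its arguments: {"type":"object","properties":{"steps":{"type":"array","items":{"type":"array","items":{"type":"number"}}},"squeeze":{"type":"number"}},"required":["steps"]}

```bash
mkdir -p pics; python3 - <<'E'
from plant import arm,cams
import cv2
for n in("side","top"):
    im=cams.grab_frame(n); cv2.imwrite(f"pics/{n}0.png",im[:,:,::-1])
    c=cams.get_calibration(n); print(n,c["mtx"].round(1).tolist(),c["R"].round(3).tolist(),c["t"].round(3).tolist(),(-c["R"].T@c["t"]).round(3))
s=arm.sense();print(s["t"],s["tcp_pos"],s["eef_rot"].round(3) if hasattr(s["eef_rot"],'round') else s["eef_rot"],s["grip_width"])
E
```

```text
side [[498.6, 0.0, 251.1], [0.0, 498.6, 193.0], [0.0, 0.0, 1.0]] [[-0.842, -0.54, 0.012], [-0.392, 0.596, -0.7], [0.371, -0.594, -0.714]] [0.346, 0.231, 1.265] [-0.086  0.801  1.06 ]
top [[498.4, 0.0, 254.2], [0.0, 498.4, 197.5], [0.0, 0.0, 1.0]] [[0.028, -1.0, 0.012], [-0.993, -0.029, -0.113], [0.114, -0.008, -0.994]] [-0.02, 0.408, 1.324] [0.256 0.003 1.362]
0.1 [ 0.30007586 -0.6044441   0.23200587] [[ 0.896  0.445 -0.   ]
 [ 0.445 -0.896  0.001]
 [ 0.    -0.001 -1.   ]] 0.09300499572465737
```

View pics/side0.png

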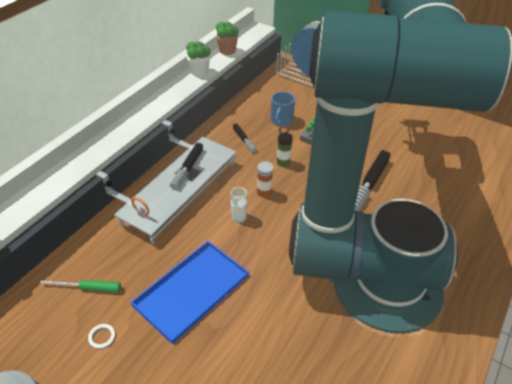

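View pics/top0.png

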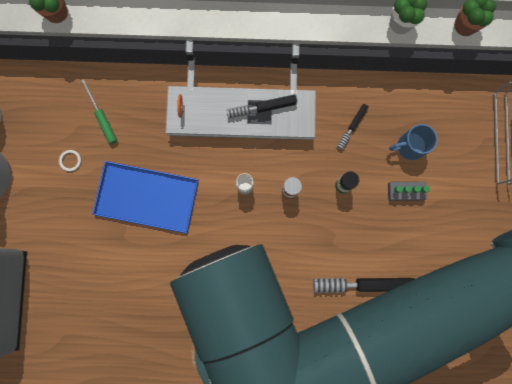

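The top view shows the brush on the rack around (262,107) with the bristles to the left. The small brush at (352,127) and the big one at (360,285) are look-alikes. The glass jar is at (245,184) and the tray at (147,198). I'll zoom in next.

```bash
python3 - <<'E'
import cv2,numpy as np
a=cv2.imread("pics/top0.png");b=cv2.imread("pics/side0.png")
cv2.imwrite("pics/z1.png",cv2.resize(a[75:215,160:330],None,fx=4.5,fy=4.2,interpolation=2)[:600,:790])
cv2.imwrite("pics/z2.png",cv2.resize(b[110:260,95:295],None,fx=4,fy=4,interpolation=2))
E
```

```text
(no output)
```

View pics/z1.png

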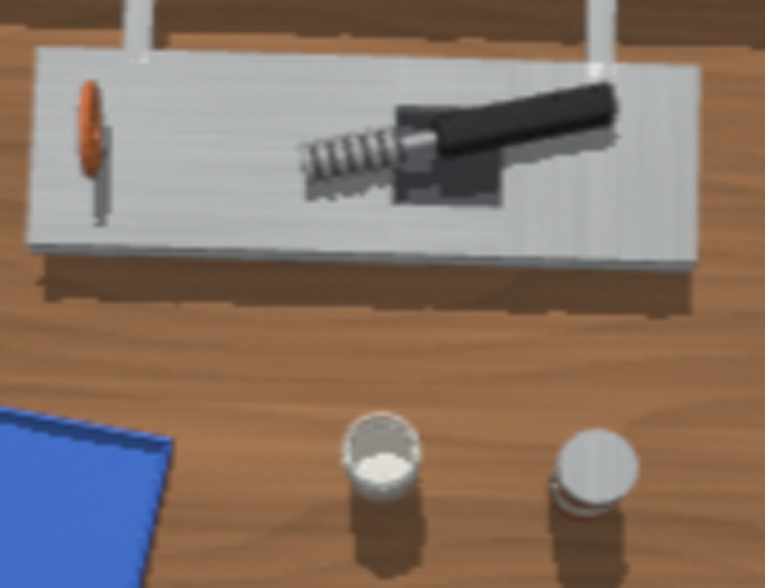

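View pics/z2.png

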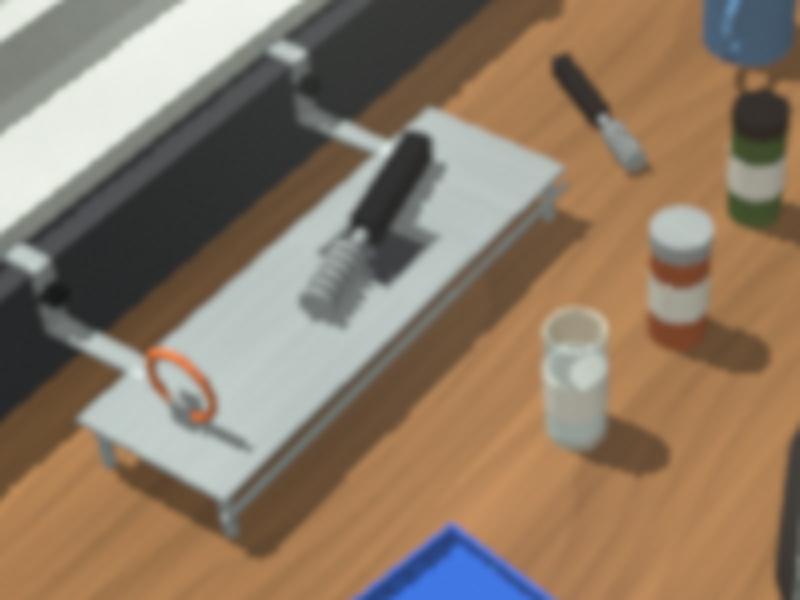

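```bash
cat > h.py <<'E'
import numpy as np, cv2
from plant import cams
def ray(n,p):
    c=cams.get_calibration(n);K,R,t=[np.array(c[k]) for k in("mtx","R","t")]
    d=R.T@np.linalg.solve(K,[p[0],p[1],1]);return -R.T@t,d
def plane(n,p,z):
    o,d=ray(n,p);return o+d*(z-o[2])/d[2]
def tri(pt,ps):
    o1,d1=ray("top",pt);o2,d2=ray("side",ps)
    s=np.linalg.lstsq(np.c_[d1,-d2],o2-o1,rcond=None)[0]
    a,b=o1+s[0]*d1,o2+s[1]*d2;return (a+b)/2,np.linalg.norm(a-b)
def proj(n,X):
    c=cams.get_calibration(n);x=np.array(c["mtx"])@(np.array(c["R"])@X+np.array(c["t"]));return x[:2]/x[2]
E
python3 - <<'E'
from h import *
T=lambda u,v:(160+(u+.5)/4.5-.5,75+(v+.5)/4.2-.5)
S=lambda u,v:(95+(u+.5)/4-.5,110+(v+.5)/4-.5)
np.set_printoptions(precision=4,suppress=True)
print("deck",[plane("top",T(*q),.05)[:2] for q in((37,48),(700,67),(695,262),(30,243))])
print("deckS",[plane("side",S(*q),.05)[:2] for q in((78,420),(432,108),(563,170),(225,497))])
print("pocket",[plane("top",T(*q),.05)[:2] for q in((395,105),(395,203),(502,207))])
print("pocketS",[plane("side",S(*q),.05)[:2] for q in((387,284),(440,237))])
print("brush ends top z.078/.064",[(plane("top",T(*q),.07)[:2]) for q in((612,102),(303,161))])
print("brush side",[(plane("side",S(*q),.07)[:2]) for q in((418,140),(314,302))])
print(tri(T(612,102),S(418,142)),tri(T(303,161),S(314,302)))
print("neck jn",plane("top",T(440,134),.066)[:2],plane("side",S(368,226),.066)[:2])
print("jar rim",plane("top",T(381,451),.1),plane("side",S(575,329),.1),tri(T(381,451),S(575,329)))
print("jar base side",plane("side",S(576,428),0),proj("side",np.array([.55,0,0])))
# tray
a=cv2.imread("pics/top0.png")
hsv=cv2.cvtColor(a,cv2.COLOR_BGR2HSV)
m=cv2.inRange(hsv,(105,150,60),(125,255,255));m[:,:80]=0;m[:,220:]=0
c=max(cv2.findContours(m,0,2)[0],key=cv2.contourArea);r=cv2.minAreaRect(c);bx=cv2.boxPoints(r)
P=[plane("top",q,.018)[:2] for q in bx];print("tray",r,P,np.mean(P,0),[np.linalg.norm(P[i]-P[i-1]) for i in range(4)])
E
```

```text
deck [array([0.7029, 0.2347]), array([ 0.703 , -0.1657]), array([ 0.574 , -0.1645]), array([0.5742, 0.2327])]
deckS [array([0.7038, 0.233 ]), array([ 0.7028, -0.1672]), array([ 0.5738, -0.1623]), array([0.5763, 0.2303])]
pocket [array([0.6718, 0.0178]), array([0.6071, 0.0159]), array([ 0.6065, -0.0482])]
pocketS [array([0.6099, 0.0127]), array([ 0.6077, -0.0489])]
brush ends top z.078/.064 [array([ 0.6715, -0.1111]), array([0.6273, 0.0708])]
brush side [array([ 0.673, -0.111]), array([0.6279, 0.0711])]
(array([ 0.6726, -0.1111,  0.068 ]), np.float64(0.0009855411519077762)) (array([0.6276, 0.071 , 0.07  ]), np.float64(0.0006141457221285252))
neck jn [ 0.6486 -0.0096] [ 0.6479 -0.0159]
jar rim [0.439  0.0188 0.1   ] [0.443  0.0167 0.1   ] (array([0.4396, 0.0194, 0.1038]), np.float64(0.0026660732118973947))
jar base side [0.4427 0.0169 0.    ] [211.4795 198.1003]
tray ((144.96153259277344, 196.69229125976562), (95.9007797241211, 54.324161529541016), 11.309932708740234) [array([0.352 , 0.4255]), array([0.4983, 0.406 ]), array([0.4541, 0.1478]), array([0.3086, 0.1705])] [0.4032 0.2875] [np.float64(0.258683314866824), np.float64(0.1476069765289875), np.float64(0.2619197892208475), np.float64(0.14721699178197506)]
```

Cross-checks: the deck measures 129 x 400 mm, the brush 187 mm long, and both views agree. The pocket is at (0.639,-0.016), the brush middle at (0.650,-0.020) with yaw 103.7°, the tray at (0.403,0.2875) with its long axis at yaw 80.3°, and the jar at (0.441,0.018). Next I go above the brush.

>>> apply_moves(steps=[[-0.3,20,34,0,0.08],[-0.3,50,84,0,0.22],[-0.3,81,136,0,0.37],[-0.3,113,189,0,0.52],[-0.3,145,242,0,0.67],[-0.3,177,295,0,0.82],[-0.3,209,348,0,0.97],[-0.3,241,401,0,1.12],[-0.3,273,454,0,1.25],[-0.3,303,505,0,1.349]], squeeze=25)

```text
t: 1.35
tcp_pos: [0.6038, -0.0976, 0.2325]
eef_rot: [[-0.241, 0.971, -0.0], [0.971, 0.241, -0.0], [0.0, -0.0, -1.0]]
force: [0.2, -1.5, -0.3]
grip_width: 0.0604
```

>>> apply_moves(steps=[[-0.3,25,41,0,0],[-0.3,40,68,0,0],[-0.3,47,80,-10,0],[-0.3,47,80,-30,0],[-0.3,47,80,-50,0],[-0.3,47,80,-60,0],[-0.3,47,80,-60,0],[-0.3,47,80,-60,0]])

```text
t: 2.35
tcp_pos: [0.6503, -0.0199, 0.1734]
eef_rot: [[-0.236, 0.972, 0.001], [0.972, 0.236, -0.0], [-0.0, 0.001, -1.0]]
force: [-0.5, 0.6, 0.7]
grip_width: 0.0601
```

```bash
python3 - <<'E'
from h import *
from plant import arm
s=arm.sense();print(s["t"],s["tcp_pos"],np.array(s["eef_rot"]).round(3).tolist(),s["grip_width"],s["force"])
im=cams.grab_frame("side")[:,:,::-1];cv2.imwrite("pics/s1.png",cv2.resize(im[60:260,95:345],None,fx=3,fy=3,interpolation=2))
E
```

```text
2.35 [ 0.65031794 -0.01992045  0.17340384] [[-0.236, 0.972, 0.001], [0.972, 0.236, -0.0], [-0.0, 0.001, -1.0]] 0.06005453868149818 [-0.51417306  0.60406446  0.7158038 ]
```

View pics/s1.png

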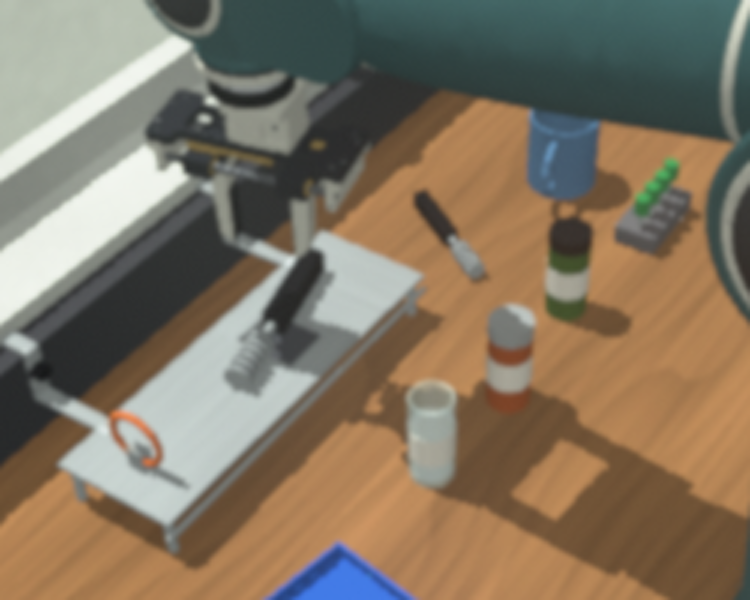

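The open fingers (235,240) and (305,240) straddle the handle from above, with the jar and rack clear. Next: descend and grip.

>>> apply_moves(steps=[[-0.3,0,0,-20,0],[-0.3,0,0,-45,0],[-0.3,0,0,-70,0],[-0.3,0,0,-90,0],[-0.3,0,0,-102,0],[-0.3,0,0,-106,0],[-0.3,0,0,-106,0],[0.1,0,0,-106,0],[0.6,0,0,-106,0],[0.6,0,0,-106,0]], squeeze=25)

```text
t: 3.65
tcp_pos: [0.6502, -0.0196, 0.067]
eef_rot: [[-0.237, 0.972, 0.0], [0.972, 0.237, -0.0], [-0.0, 0.0, -1.0]]
force: [1.0, 1.5, -0.8]
grip_width: 0.0353
```

>>> apply_moves(steps=[[0.9,0,0,0,0],[0.9,0,0,0,0],[0.9,0,0,8,0],[0.9,0,0,22,0],[0.9,0,0,45,0],[0.9,0,0,70,0],[0.9,0,0,95,0],[0.9,0,0,120,0],[0.9,0,0,135,0],[0.9,0,0,140,0]])

```text
t: 4.9
tcp_pos: [0.6504, -0.0196, 0.2082]
eef_rot: [[-0.237, 0.972, 0.002], [0.972, 0.237, -0.0], [-0.001, 0.002, -1.0]]
force: [-0.0, -0.4, -1.0]
grip_width: 0.0237
```

```bash
python3 - <<'E'
from h import *
from plant import arm
s=arm.sense();print(s["t"],s["tcp_pos"],s["grip_width"],s["force"])
im=cams.grab_frame("side")[:,:,::-1];cv2.imwrite("pics/s2.png",cv2.resize(im[60:260,95:345],None,fx=3,fy=3,interpolation=2))
E
```

```text
4.9 [ 0.65037133 -0.01964539  0.20816303] 0.023744418980891448 [-0.02212821 -0.44987412 -1.00934899]
```

View pics/s2.png

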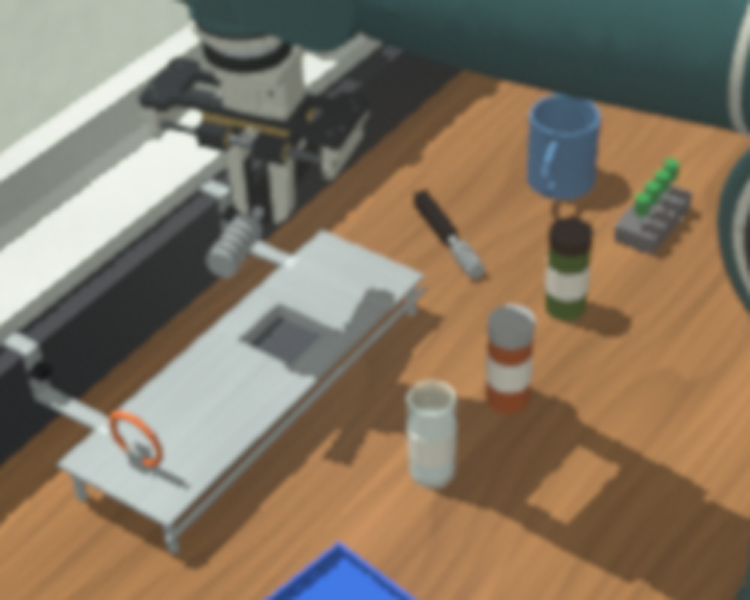

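The brush is lifted level (bristle end at (235,245)), the opening is 23.7 mm, and the pocket is free at (297,340). Carrying it to the tray.

>>> apply_moves(steps=[[0.9,-10,12,0,-0.02],[0.9,-35,43,0,-0.06],[0.9,-68,84,0,-0.11],[0.9,-103,128,0,-0.17],[0.9,-138,171,0,-0.23],[0.9,-173,215,0,-0.29],[0.9,-206,256,0,-0.34],[0.9,-232,288,0,-0.385],[0.9,-244,303,0,-0.405],[0.9,-247,307,0,-0.408]])

```text
t: 6.2
tcp_pos: [0.4024, 0.288, 0.206]
eef_rot: [[0.167, 0.986, -0.001], [0.986, -0.167, -0.0], [-0.001, -0.001, -1.0]]
force: [0.5, -0.1, -2.1]
grip_width: 0.0241
```

>>> apply_moves(steps=[[0.9,0,0,-15,0],[0.9,0,0,-45,0],[0.9,0,0,-80,0],[0.9,0,0,-112,0],[0.9,0,0,-135,0],[0.9,0,0,-146,0],[0.9,0,0,-150,0],[0.9,0,0,-150,0]])

```text
t: 7.2
tcp_pos: [0.4035, 0.2873, 0.057]
eef_rot: [[0.168, 0.986, 0.0], [0.986, -0.168, 0.0], [0.0, 0.0, -1.0]]
force: [-0.2, 0.5, -0.9]
grip_width: 0.024
```

```bash
python3 - <<'E'
from h import *
from plant import arm
s=arm.sense();print(s["t"],s["tcp_pos"],s["grip_width"],s["force"])
im=cams.grab_frame("side")[:,:,::-1];cv2.imwrite("pics/s3.png",cv2.resize(im[160:360,85:335],None,fx=3,fy=3,interpolation=2))
im=cams.grab_frame("top")[:,:,::-1];cv2.imwrite("pics/t3.png",cv2.resize(im[70:270,80:330],None,fx=3,fy=3,interpolation=2))
E
```

```text
7.2 [0.40346765 0.28731655 0.05699198] 0.024019487563465853 [-0.18104047  0.46762551 -0.91390947]
```

View pics/s3.png

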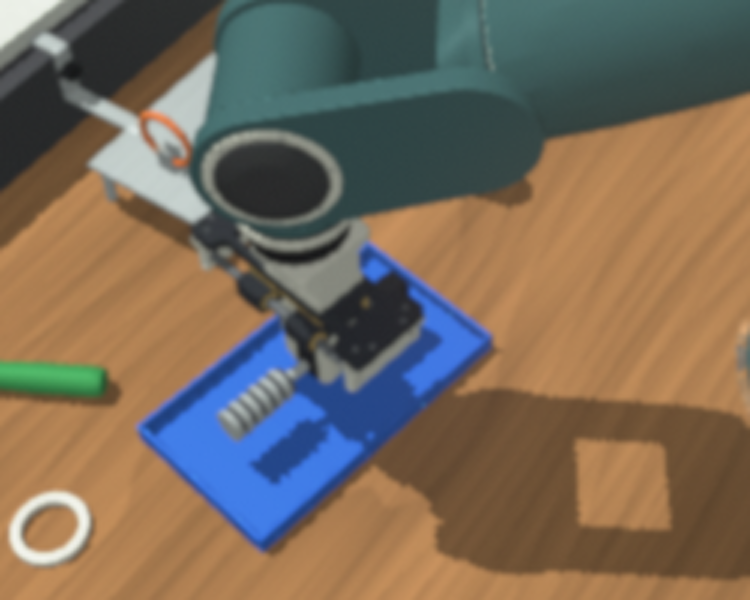

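View pics/t3.png

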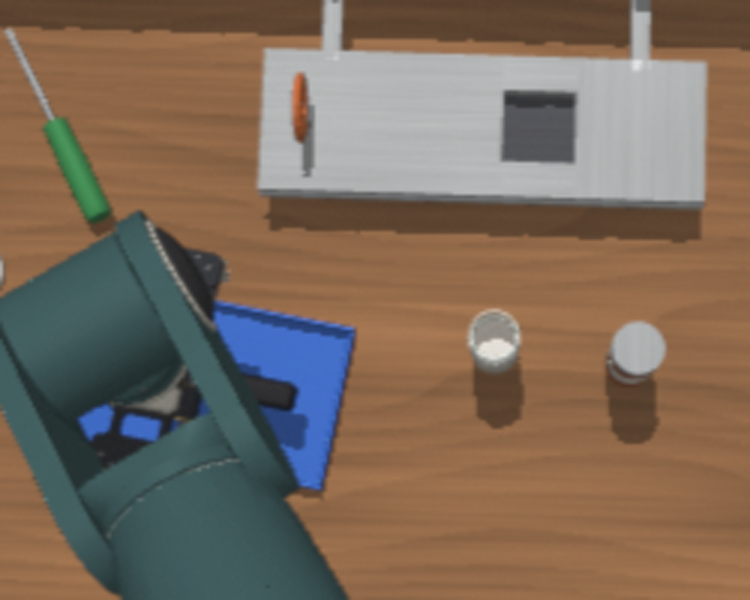

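The brush is over the middle of the tray and parallel to its long side (bristles at (255,405) in the side crop). The pocket is empty in the top crop, corners (502,90) to (575,163). Lowering and releasing.

>>> apply_moves(steps=[[0.9,0,0,-12,0],[0.9,0,0,-25,0],[0.9,0,0,-32,0],[0.9,0,0,-35,0],[0.9,0,0,-35,0],[0.2,0,0,-35,0],[0,0,0,-35,0],[0,0,0,-35,0],[0,0,0,-35,0],[0,0,0,-35,0]])

```text
t: 8.55
tcp_pos: [0.4032, 0.2874, 0.0217]
eef_rot: [[0.168, 0.986, 0.0], [0.986, -0.168, 0.0], [0.0, 0.0, -1.0]]
force: [0.4, 0.2, 0.2]
grip_width: 0.0465
```

>>> apply_moves(steps=[[0,0,0,8,0],[0,0,0,25,0],[0,0,0,55,0],[0,0,0,95,0],[0,0,0,140,0],[0,0,0,180,0],[0,0,-20,195,0],[-0.4,0,-60,195,0],[-0.4,0,-110,195,0.05],[-0.4,0,-160,195,0.17]])

```text
t: 9.8
tcp_pos: [0.4024, 0.1253, 0.2164]
eef_rot: [[-0.004, 1.0, -0.0], [1.0, 0.004, -0.0], [-0.0, -0.0, -1.0]]
force: [1.1, 0.4, -1.2]
grip_width: 0.0649
```

```bash
python3 - <<'E'
from h import *
from plant import arm
s=arm.sense();print(s["t"],s["tcp_pos"],s["grip_width"],s["force"],np.array(s["eef_rot"]).round(3).tolist())
im=cams.grab_frame("side")[:,:,::-1];cv2.imwrite("pics/s4r.png",im);cv2.imwrite("pics/s4.png",cv2.resize(im[160:360,85:335],None,fx=3,fy=3,interpolation=2))
im=cams.grab_frame("top")[:,:,::-1];cv2.imwrite("pics/t4r.png",im);cv2.imwrite("pics/t4.png",cv2.resize(im[70:270,80:330],None,fx=3,fy=3,interpolation=2))
t3=lambda u,v:(80+(u+.5)/3-.5,70+(v+.5)/3-.5)
P=[plane("top",t3(*q),.05) for q in((502,90),(577,92),(575,163),(501,161))];print(np.round(P,4),np.mean(P,0))
print("rim t3",plane("top",t3(494.5,333),.1))
E
```

```text
9.8 [0.40235275 0.12532554 0.21642674] 0.06492179972906424 [ 1.12159306  0.3623468  -1.17597377] [[-0.004, 1.0, -0.0], [1.0, 0.004, -0.0], [-0.0, -0.0, -1.0]]
[[ 0.6717  0.0189  0.05  ]
 [ 0.672  -0.0489  0.05  ]
 [ 0.6062 -0.0487  0.05  ]
 [ 0.606   0.0178  0.05  ]] [ 0.63896881 -0.0152262   0.05      ]
rim t3 [0.44241305 0.01835748 0.1       ]
```

View pics/s4.png

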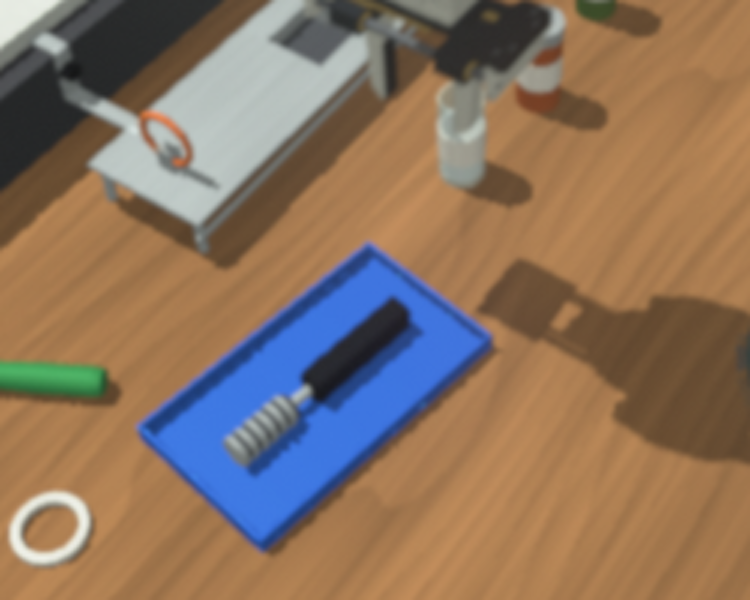

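View pics/t4.png

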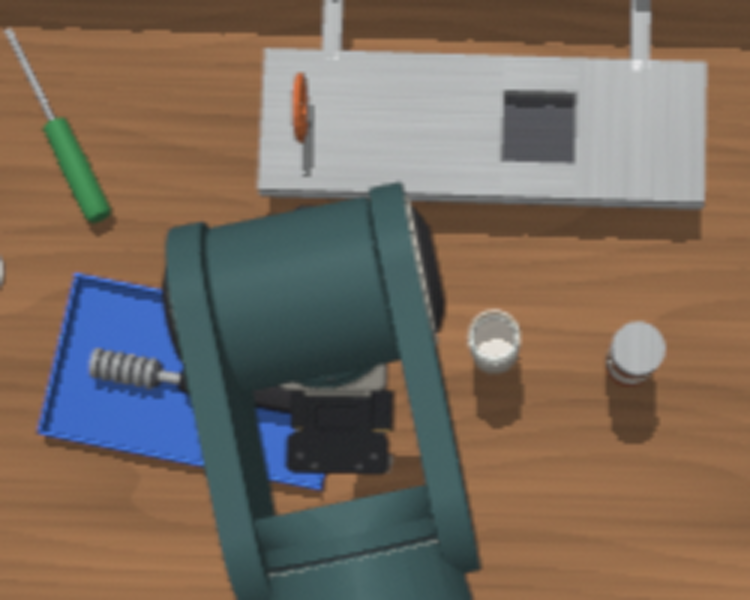

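The brush lies flat in the tray, released, from (235,450) to (400,305) in the side crop. The pocket centre is refined to (0.639,-0.0155), with 66 mm sides. Next I approach the jar with the jaws along x.

>>> apply_moves(steps=[[-0.75,8,-25,0,0],[-0.75,20,-60,0,0],[-0.75,32,-90,0,0],[-0.75,39,-109,0,0],[-0.75,39,-109,-20,0],[-0.75,39,-109,-40,0],[-0.75,39,-109,-47,0],[-0.75,39,-109,-47,0]])

```text
t: 10.9
tcp_pos: [0.4418, 0.0189, 0.169]
eef_rot: [[-0.002, 1.0, -0.001], [1.0, 0.002, 0.0], [0.0, -0.001, -1.0]]
force: [-0.0, 0.3, 0.4]
grip_width: 0.0816
```

```bash
python3 - <<'E'
from h import *
from plant import arm
s=arm.sense();print(s["t"],s["tcp_pos"],s["grip_width"],s["force"],np.array(s["eef_rot"]).round(3).tolist())
im=cams.grab_frame("side")[:,:,::-1];cv2.imwrite("pics/s5.png",cv2.resize(im[60:260,145:345],None,fx=3,fy=3,interpolation=2))
E
```

```text
10.9 [0.44175935 0.01890864 0.16901037] 0.08157984857012898 [-0.0278176   0.33848895  0.40269671] [[-0.002, 1.0, -0.001], [1.0, 0.002, 0.0], [0.0, -0.001, -1.0]]
```

View pics/s5.png

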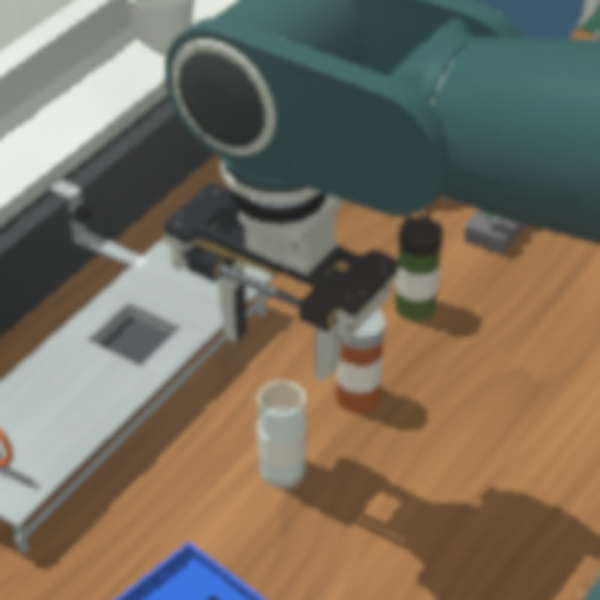

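The open fingers (235,330) and (327,375) are centred over the jar rim (281,398), with the other jars clear. Descend and grip gently.

>>> apply_moves(steps=[[-0.75,0,-1,-15,0],[-0.75,0,-1,-38,0],[-0.75,0,-1,-62,0],[-0.75,0,-1,-84,0],[-0.75,0,-1,-96,0],[-0.75,0,-1,-100,0],[-0.5,0,-1,-100,0],[-0.25,0,-1,-100,0],[-0.05,0,-1,-100,0],[0.05,0,-1,-100,0]], squeeze=15)

```text
t: 12.2
tcp_pos: [0.4422, 0.0174, 0.0699]
eef_rot: [[-0.001, 1.0, 0.0], [1.0, 0.001, -0.0], [-0.0, 0.0, -1.0]]
force: [0.8, 0.3, 0.1]
grip_width: 0.0466
```

>>> apply_moves(steps=[[0.3,0,0,0,0],[0.3,0,0,0,0],[0.3,0,0,0,0],[0.3,0,0,0,0],[0.3,0,0,5,0],[0.3,0,0,14,0],[0.3,0,0,24,0],[0.3,0,0,30,0],[0.3,0,0,30,0]])

```text
t: 13.32
tcp_pos: [0.4424, 0.0174, 0.1003]
eef_rot: [[-0.001, 1.0, 0.001], [1.0, 0.001, -0.0], [-0.0, 0.001, -1.0]]
force: [-0.3, 0.3, -1.1]
grip_width: 0.0433
```

```bash
python3 - <<'E'
from h import *
from plant import arm
s=arm.sense();print(s["t"],s["tcp_pos"],s["grip_width"],s["force"],np.array(s["eef_rot"]).round(3).tolist())
im=cams.grab_frame("side")[:,:,::-1];cv2.imwrite("pics/s6.png",cv2.resize(im[60:260,145:345],None,fx=3,fy=3,interpolation=2))
E
```

```text
13.325 [0.44239617 0.01738994 0.10025336] 0.04330000365634936 [-0.31840144  0.25458802 -1.10800155] [[-0.001, 1.0, 0.001], [1.0, 0.001, -0.0], [-0.0, 0.001, -1.0]]
```

View pics/s6.png

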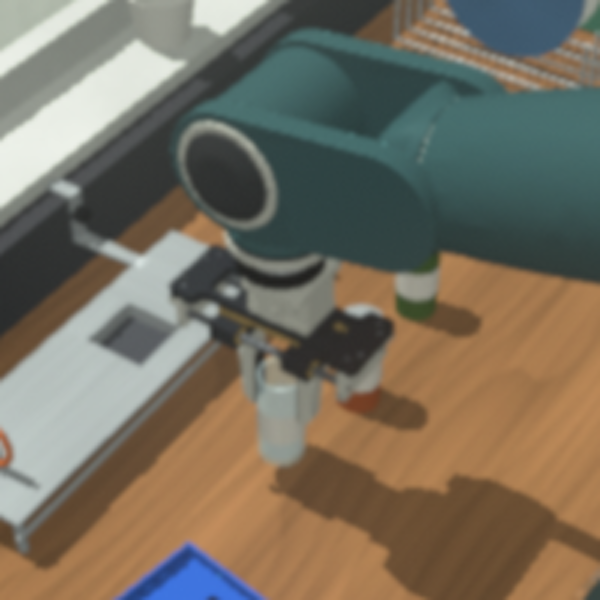

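The jar is held upright (opening 43 mm, base at (280,455)). Lifting it and carrying it to above the pocket.

>>> apply_moves(steps=[[0.3,0,0,15,0],[0.3,0,0,40,0],[0.3,15,-2,65,0],[0.3,40,-7,80,0],[0.3,75,-13,85,0],[0.3,112,-19,85,0],[0.3,148,-25,85,0],[0.3,178,-30,85,0],[0.3,193,-33,85,0],[0.3,197,-33,85,0]])

```text
t: 14.62
tcp_pos: [0.6393, -0.0157, 0.1847]
eef_rot: [[-0.001, 1.0, -0.001], [1.0, 0.001, 0.0], [0.0, -0.001, -1.0]]
force: [-0.5, -0.2, -1.3]
grip_width: 0.043
```

>>> apply_moves(steps=[[0.3,0,0,-10,0],[0.3,0,0,-30,0],[0.3,0,0,-50,0],[0.3,0,0,-60,0],[0.3,0,0,-60,0],[0.3,0,0,-60,0]])

```text
t: 15.38
tcp_pos: [0.6394, -0.0156, 0.1253]
eef_rot: [[-0.001, 1.0, 0.001], [1.0, 0.001, -0.0], [-0.0, 0.001, -1.0]]
force: [-0.3, 0.4, -0.8]
grip_width: 0.0431
```

```bash
python3 - <<'E'
from h import *
from plant import arm
s=arm.sense();print(s["t"],s["tcp_pos"],s["grip_width"],s["force"],np.array(s["eef_rot"]).round(3).tolist())
im=cams.grab_frame("side")[:,:,::-1];cv2.imwrite("pics/s7r.png",im);cv2.imwrite("pics/s7.png",cv2.resize(im[90:240,115:265],None,fx=4,fy=4,interpolation=2))
im=cams.grab_frame("top")[:,:,::-1];cv2.imwrite("pics/t7.png",im)
S=lambda X:((proj("side",np.array(X))-[115,90]+.5)*4-.5).round(1)
for x,y in((.606,.0175),(.606,-.0485),(.672,-.0485),(.672,.0175)):print(S([x,y,.05]))
print("expected base ctr",S([.639,-.0155,.055]))
E
```

```text
15.375 [ 0.6394135  -0.01563146  0.12528009] 0.04314185892505071 [-0.28903913  0.37931209 -0.84129748] [[-0.001, 1.0, 0.001], [1.0, 0.001, -0.0], [-0.0, 0.001, -1.0]]
[307.3 369.9]
[361.5 318.1]
[291.  285.4]
[235.8 335.5]
expected base ctr [298.4 321.8]
```

View pics/s7.png

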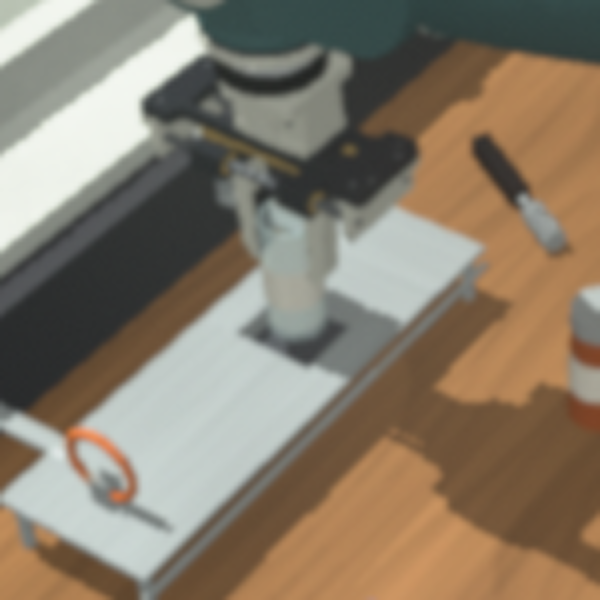

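View pics/t7.png

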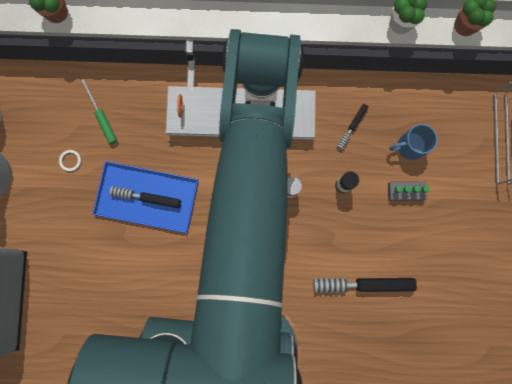

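The jar base sits centred over the pocket mouth at (297,322), against (298,322) expected. The brush is in the middle of the tray at (147,198) in the top view. Lowering the last 23 mm.

>>> apply_moves(steps=[[0.3,0,0,-5,0],[0.3,0,0,-11,0],[0.3,0,0,-16,0],[0.3,0,0,-20,0],[0.3,0,0,-22,0],[0.3,0,0,-22.5,0],[0.3,0,0,-22.5,0]])

```text
t: 16.35
tcp_pos: [0.6392, -0.0156, 0.1023]
eef_rot: [[-0.001, 1.0, 0.0], [1.0, 0.001, 0.0], [0.0, 0.0, -1.0]]
force: [-0.0, 0.8, -1.7]
grip_width: 0.0432
```

>>> apply_moves(steps=[[0.3,0,0,-0.5,0],[0.3,0,0,-1,0],[0.3,0,0,-1,0]])

```text
t: 16.73
tcp_pos: [0.6393, -0.0156, 0.1018]
eef_rot: [[-0.001, 1.0, 0.001], [1.0, 0.001, -0.0], [-0.0, 0.001, -1.0]]
force: [-3.0, 0.4, 6.6]
grip_width: 0.0434
```

The upward force of 6.6 N at the expected height shows the jar is on the floor. Releasing slowly and retreating.

>>> apply_moves(steps=[[0.04,0,0,0.5,0],[0,0,0,0.5,0],[-0.1,0,0,0.5,0],[-0.3,0,0,0.5,0],[-0.5,0,0,0.5,0],[-0.6,0,0,0.5,0],[-0.6,0,0,0.5,0]])

```text
t: 17.6
tcp_pos: [0.6391, -0.0156, 0.1016]
eef_rot: [[-0.001, 1.0, -0.0], [1.0, 0.001, -0.0], [-0.0, -0.0, -1.0]]
force: [-0.1, -0.7, -0.5]
grip_width: 0.0741
```

>>> apply_moves(steps=[[-0.6,0,0,10,0],[-0.6,0,0,30,0],[-0.6,0,0,55,0],[-0.6,0,0,85,0],[-0.6,0,0,120,0],[-0.6,-20,-20,140,0],[-0.6,-50,-60,145,0],[-0.6,-80,-110,145,0],[-0.6,-100,-160,145,0],[-0.6,-100,-170,145,0]])

```text
t: 18.85
tcp_pos: [0.538, -0.188, 0.2487]
eef_rot: [[0.002, 1.0, 0.002], [1.0, -0.002, -0.001], [-0.001, 0.002, -1.0]]
force: [-0.1, 0.6, -1.1]
grip_width: 0.0742
```

```bash
python3 - <<'E'
from h import *
from plant import arm
s=arm.sense();print(s["t"],s["tcp_pos"],s["grip_width"],s["force"])
im=cams.grab_frame("side")[:,:,::-1];cv2.imwrite("pics/s8.png",cv2.resize(im[90:240,115:265],None,fx=4,fy=4,interpolation=2))
im=cams.grab_frame("top")[:,:,::-1];cv2.imwrite("pics/t8.png",cv2.resize(im[70:270,80:330],None,fx=3,fy=3,interpolation=2))
E
```

```text
18.85 [ 0.53804221 -0.18795037  0.24872034] 0.07424382798877359 [-0.0574866   0.56691919 -1.07467746]
```

View pics/s8.png

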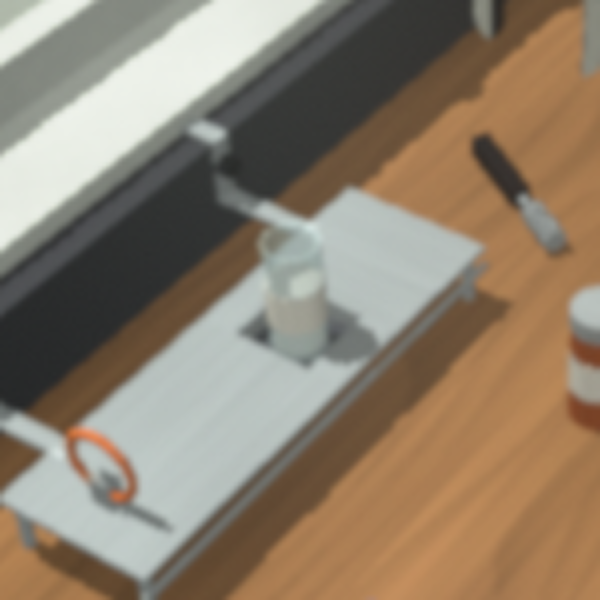

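View pics/t8.png

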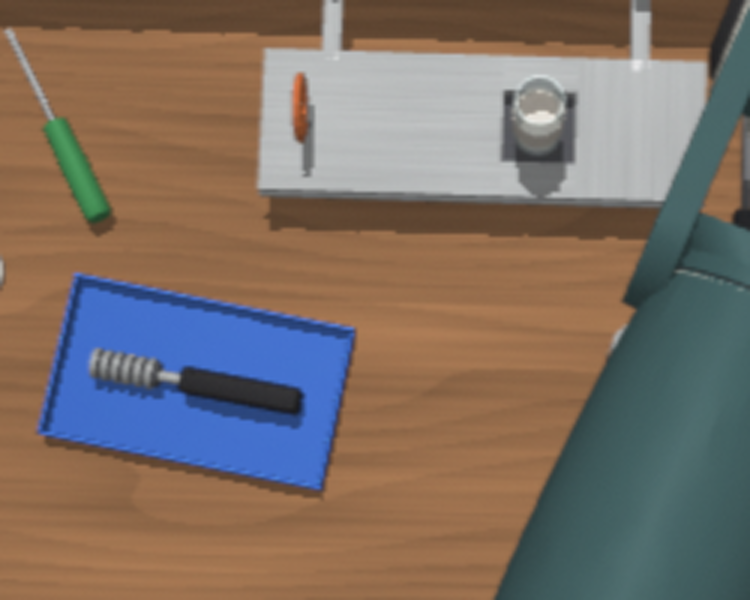

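The jar stands upright in the pocket: rim at (290,245) and base at (297,345) in the side crop, and rim at (540,103) inside the pocket outline in the top crop. The brush lies flat inside the tray, and the arm is clear. Handing in.

>>> apply_moves(steps=[[-0.6,0,0,0,0],[-0.6,0,0,0,0]])

```text
t: 19.2
tcp_pos: [0.5396, -0.1846, 0.2467]
eef_rot: [[-0.002, 1.0, -0.0], [1.0, 0.002, 0.0], [0.0, -0.0, -1.0]]
force: [0.7, -1.1, -0.3]
grip_width: 0.0749
```

```bash
python3 -c "
from plant import arm
print(max(abs(v) for v in arm.sense()['joint_vel']));print(arm.finish_job())"
```

```text
0.24303753730491123
the job is handed in; nothing more can be done
None
```

I moved the middle-sized brush off the rack, laid it flat in the middle of the blue tray and let go of it. Then I stood the empty glass jar upright in the pocket, and handed the job in at about 19 s.

- **Last pictures:** both cameras show the jar upright inside the pocket and the brush flat within the tray walls. The ring and the brown jar look undisturbed, and the arm was clear of everything.
- **Forces:** the highest wrist force I read was about 7 N, when the jar touched the pocket floor at the expected height.
- **Disagreements:** the two views differed by 2–4 mm on the jar's position, within the grip's tolerance. The gripper read about 43 mm on the 44 mm jar. No check failed.

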